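# Drive the spice rack's rivet home with a spring punch

### The job

The orange rivet in the front board of the spice rack still sticks out. Carry the yellow spring punch by its housing into the aluminium cradle in front of the rivet, nose towards the rivet, and let go of it there; then draw its black handle back until it catches and let go of the handle, and press the red button to fire it so that the rivet is driven home. Leave the punch sitting in the cradle and do not disturb the mug, the soup tin or the jar.

Things in the scene. Friction and masses are not known exactly. Their poses are not given: they have to be found in the camera images.
- punch: Spring punch: yellow and black housing 90 long (x), 42 wide (y), 50 mm high, standing on its flat underside; 0.8 kg. Origin: centre of the underside; x points forward, to the nose. A steel rod 10 mm thick runs along x, 28 mm above the underside; its front end (nose) stands 8 mm out of the housing, its rear end carries the handle. Carried by its long sides; red button on top.
- punch_grip (a point): Point inside the housing, in the middle of its length and width, 36 mm above its underside, at the height to take the long sides; axes as the punch.
- handle (a point): Point in the punch's black upright handle, a paddle 14 thick (x), 28 wide (y), from 16 to 70 mm above the punch's underside. The point is on its centre line, 54 mm above the underside and, at rest, 90 mm behind the punch's origin. The paddle's front is 38 mm behind the housing at rest (26 mm behind the cradle's rear posts). Axes as the punch; it is drawn towards -x.
- striker (a joint): Travel of handle and rod, m: 0 at rest, positive drawn back. Spring 480 N/m about 0. At about 0.028 (13.5 N) the sear clicks in front of the rod's collar and holds it; stop at 0.034. From about 0.005 to 0.028 the collar pushes sear and button down; they spring up as it catches. Fired, it shoots forward past 0 (to -0.018 at most) and returns to about 0.
- button (a point): Centre of the top of the red button, 18 mm in diameter, 62 mm above the punch's underside and 12 mm above the housing, over the middle of the housing. Pushed straight down.
- sear (a joint): How far the red button and sear are down, m: 0 up, at most 0.007; spring 2.7 N at 0, 5.9 N at 0.007. A drawn striker is freed when it is about 0.005 down (about 8 to 10 N); it springs up again.
- cradle (a point): Middle of the cradle's floor, 8 mm above the worktop, where the origin of the punch belongs; x points to the rivet. Fixed. Low side guides (19 mm high, 47 mm apart) only near its ends, middle 50 mm open; two rear posts 40 mm high (43 with lead-ins), 10 thick, faces 47 mm behind the middle, 18 mm gap for the rod; two front stops 22 mm high, 47 mm ahead. Play about 2 mm each way.
- rivet_head (a point): Centre of the outer face of the orange rivet's head, 14 mm across, 3 mm thick, on the cradle's centre line, 28 mm above its floor; sticking out it is 57 to 59 mm ahead of the cradle's middle. The wooden front board's face is 70 mm ahead; the board is 240 mm wide, its top 93 mm above the worktop; spice jars behind it reach 119 mm.
- rivet (a joint): How far the rivet is driven in, m: starts at 0 to 0.002, 0.010 is fully home (head against the board). Friction 2.5 N; one shot of the fully drawn punch drives it home.
- mug: Green and cream mug, 78 mm across, 101 mm high; origin at the centre of its underside. Leave alone.
- soup_tin: Turquoise soup tin, 75 mm across, 110 mm high; origin at the centre of its underside. Leave alone.
- jar: Jar with a red lid, 62 mm across, 86 mm high; origin at the centre of its underside. Leave alone.

How it is judged:
On the way, in this order (a step that is already met when the one before it is completed fails the run):
1. the punch has been put down in the cradle, nose to the rivet, and let go (x of punch in the frame of cradle between -0.006 and 0.006 m and y of punch in the frame of cradle between -0.006 and 0.006 m and z of punch in the frame of cradle between -0.005 and 0.005 m and angle between the x axis of punch and the x axis of cradle, either way round below 0.08 rad and contact force between the fingers and punch below 0.3 N), for 0.2 s.
2. in the cradle, the handle is drawn back and held by the sear alone, with the hand off the punch (all of step 1 and value of joint striker above 0.024 m), for 0.2 s.
3. the punch has been fired and the rivet is driven home (value of joint rivet above 0.008 m), for 0.1 s.
At the end, for the whole second after the job is handed in: The rivet is driven in (rivet above 0.008 of 0.010 m), the punch's handle is forward at rest (striker within 0.008 m of 0), and the punch still sits in the cradle, at rest: its origin within 6 mm along and across and 5 mm in height of the cradle's middle and its axis within 0.08 rad of the cradle's (value of joint rivet above 0.008 m and value of joint striker between -0.008 and 0.008 m and x of punch in the frame of cradle between -0.006 and 0.006 m and y of punch in the frame of cradle between -0.006 and 0.006 m and z of punch in the frame of cradle between -0.005 and 0.005 m and angle between the x axis of punch and the x axis of cradle, either way round below 0.08 rad and linear speed of punch below 0.02 m/s); the robot touches nothing.
It fails at once if the mug, soup tin or jar is moved more than 30 mm (distance of any of mug, soup_tin, jar from where it was at the start of the episode above 0.03 m).
It also fails if it takes over 58 s, if anything falls off the work surface, if the arm or the gripper's body presses on something with over 40 N, if the wrist force passes 120 N, or if a joint passes its speed limit or range.

### The arm

A 6-joint arm with a two-finger parallel gripper is mounted at the origin on a cart in front of the work surface, level with it; the furniture and walls round the work are solid. World frame = base frame: x ahead of the robot, y to its left, z up, the work surface at z = 0. Lengths are in m, angles in rad, forces in N, time in s.
With the tool pointing down it reaches from about 0.425 to 0.95 m from the base axis. Payload 3.5 kg.
Tool frame: the origin (TCP) lies on the centre line of the jaws, within the pads' length; the fingertips stand 19 mm ahead of it and the grasp point (between the pads) is the TCP; z points along the fingers, y is the line along which they close (so a half turn about z gives the same grasp; the last joint's range is limited). The gripper opens to 85 mm and grips with 20 to 120 N. Pads are 22 mm wide; open, the fingers measure 114 mm over their backs; the gripper's body (76 mm by 85 mm) begins 54 mm behind the grasp point. The pads swing forward as they close: fully open they stand 13 mm farther back than shut.
Start: joints at [1.023, 0.286, 1.577, -0, 1.279, -0.15], TCP at [0.261, 0.622, 0.25] pointing down, gripper open.
Joint ranges: [-2.77, 2.77], [-0.9, 2.22], [0.21, 2.48], [-1.53, 4.67], [0.24, 2.81], [-2.84, 2.84]. Speed limits (rad/s): [2.79, 2.79, 3.14, 3.14, 3.14, 3.14].

### API

Orientations are given as a unit quaternion [x, y, z, w].
In Python, from plant import status, cams, ctrl gives the robot as it stands.
- The arm moves only by the shell command python3 -m inch 'ROWS' [FORCE]. ROWS is JSON, a list of rows, each a list of 3 entries, a list of its own where there are three numbers: the opening, from -1 (shut) to 1 (fully open), then the shift along the tool's x, y, z in cm, then the turn about the tool's z in rad. In form: [[jaw, [dx, dy, dz], twist], ...]. A call has 1 to 20 rows; each row is the pose to reach, as a shift and turn from the pose commanded when the call began, along the tool's axes at that moment; what a row does not reach only later rows make up. A row lasts 1/10 s, in which the tool goes at most 50 mm and 8.59 degrees, less where a joint would pass 70% of its speed; a pose out of reach is approached as far as the arm can. A call with a gripper value outside its range is refused whole. The fingers move at their own pace and stop on an object; FORCE is the grip in N (left out, the last holds). Time passes only in rows, so rows that repeat a pose let the fingers close. It gives the time, the measured TCP pose, the force and the opening at its end, in the units of the state.
- status.get_state(): the state, without advancing time (a new reading comes with each control period).
- cams.read_camera(name): name is "side" or "top" or "wrist"; returns the picture (400x640x3 uint8, blue, green, red); there is no depth.
- cams.calibration(name): a dict with "camera_matrix" (3x3 intrinsics, pixels), "cam_to_world" (4x4, takes a point from camera to world coordinates); the wrist camera has in their place "mount" (4x4, takes a point from camera to tool coordinates, whose origin is the TCP and whose axes are the flange's). Camera axes: x right, y down, z forward; pixel columns grow to the right and rows downward; lengths in m; the calibration is good to about 2 mm. A picture is of the moment at which its call begins: read the wrist's pose just before it. calibration takes no time and is no camera call.
- ctrl.sign_off(): hands the job in, once; it reports no verdict.
The state is a dict: "time": time; "qpos": joint angles; "dq": joint speeds; "joint_efforts": joint torques, N m; "eef_pos": TCP position; "tcp_rot": TCP orientation; "contact_force": force on the tool from outside, world axes, zero at the start; "wrist_torque": the same for the moment, N m; "opening": opening from 0.0 (shut) to 1.0 (fully open).
Only numpy, scipy, OpenCV 4.12 (cv2) and the standard library are available. Lean on these libraries where they do the work, as an engineer would, in place of code of your own. Each camera call takes 0.05 s, during which the arm holds its last target. There are 200 camera calls.

## Working session

There is one attempt and no reset: what is moved stays moved. The work goes in short steps, Python scripts to look and compute and a shell command to move; the robot and the scene stay as the last step left them, time stands still between calls to the robot, and variables do not carry over. Pictures are saved under pics/ and viewed, on a budget of 10 in all, crops included, one or two more only if the job needs it, and the job is handed in when it is done.

```bash
ls; mkdir -p pics; python3 - <<'E'
from plant import status,cams
import cv2,numpy as np
s=status.get_state();print({k:np.round(v,3).tolist() for k,v in s.items()})
for n in ("top","side","wrist"):
    im=cams.read_camera(n);cv2.imwrite(f"pics/{n}0.png",im)
    c=cams.calibration(n);print(n,{k:np.round(v,4).tolist() for k,v in c.items()})
E
```

```text
pics
{'time': 0.0, 'qpos': [1.023, 0.287, 1.578, 0.0, 1.279, -0.15], 'dq': [-0.0, 0.002, -0.002, -0.001, -0.001, 0.002], 'joint_efforts': [0.0, -40.596, -29.264, -0.0, 0.006, -0.0], 'eef_pos': [0.261, 0.622, 0.249], 'tcp_rot': [0.198, 0.98, -0.001, -0.0], 'contact_force': [0.404, -0.742, -0.528], 'wrist_torque': [0.007, -0.009, 0.043], 'opening': 0.996}
top {'camera_matrix': [[413.2148, 0.0, 314.0436], [0.0, 413.2148, 199.1754], [0.0, 0.0, 1.0]], 'cam_to_world': [[-0.0502, -0.9768, 0.2082, 0.2686], [-0.9987, 0.0488, -0.012, -0.0855], [0.0016, -0.2085, -0.978, 1.2145], [0.0, 0.0, 0.0, 1.0]]}
side {'camera_matrix': [[514.5604, 0.0, 315.1111], [0.0, 514.5604, 194.9885], [0.0, 0.0, 1.0]], 'cam_to_world': [[-0.9996, -0.0285, 0.0095, 0.5209], [-0.0248, 0.6066, -0.7946, 0.9649], [0.0169, -0.7945, -0.607, 0.8871], [0.0, 0.0, 0.0, 1.0]]}
wrist {'camera_matrix': [[320.7638, 0.0, 319.7063], [0.0, 320.7638, 196.2097], [0.0, 0.0, 1.0]], 'mount': [[0.0005, -0.9546, -0.298, 0.0767], [1.0, -0.0, 0.0018, -0.0008], [-0.0017, -0.298, 0.9546, -0.1238], [0.0, 0.0, 0.0, 1.0]]}
```

View pics/top0.png

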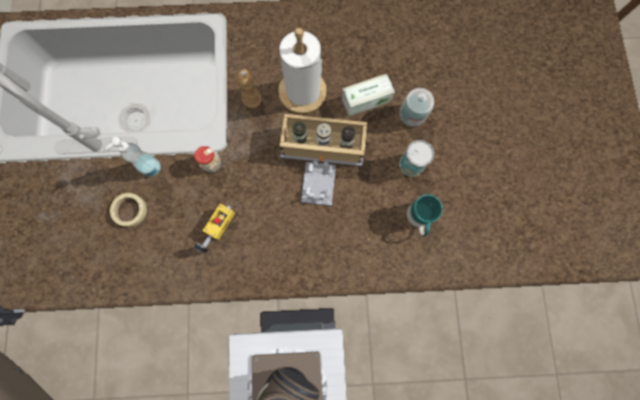

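View pics/side0.png

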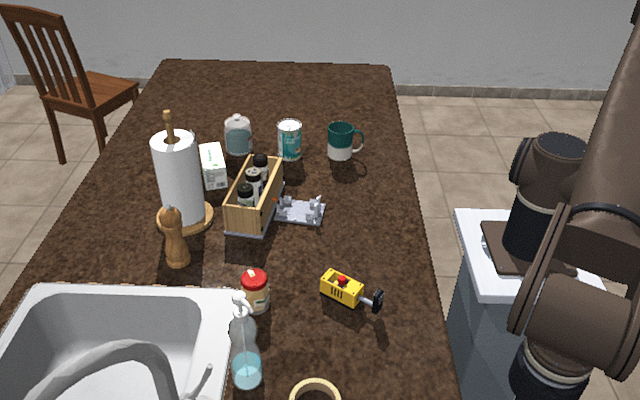

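The top view shows the punch at about (219,222) with its button up and its handle at (203,245). The cradle is at about (319,185) and the rivet at about (322,160). The side view agrees: punch at (342,288), cradle at (300,210).

```bash
cat > h.py <<'E'
import numpy as np,cv2
from plant import status,cams
from scipy.spatial.transform import Rotation as R
def cam(n,s=None):
    c=cams.calibration(n);K=np.array(c["camera_matrix"])
    if n!="wrist": return K,np.array(c["cam_to_world"])
    T=np.eye(4);T[:3,:3]=R.from_quat(s["tcp_rot"]).as_matrix();T[:3,3]=s["eef_pos"]
    return K,T@np.array(c["mount"])
def ray(KT,uv):
    K,T=KT;d=T[:3,:3]@np.linalg.solve(K,[uv[0],uv[1],1.]);return T[:3,3],d
def onz(KT,uv,z):
    o,d=ray(KT,uv);return o+d*(z-o[2])/d[2]
def tri(a,b):
    A=[];y=[]
    for o,d in (a,b):
        d=d/np.linalg.norm(d);P=np.eye(3)-np.outer(d,d);A.append(P);y.append(P@o)
    return np.linalg.lstsq(np.vstack(A),np.hstack(y),rcond=None)[0]
def proj(KT,p):
    K,T=KT;q=K@(T[:3,:3].T@(np.asarray(p)-T[:3,3]));return q[:2]/q[2]
def blobs(im,lo,hi,amin=6,box=None):
    m=cv2.inRange(cv2.cvtColor(im,cv2.COLOR_BGR2HSV),lo,hi)
    if box: k=np.zeros_like(m);k[box[1]:box[3],box[0]:box[2]]=255;m&=k
    n,l,st,c=cv2.connectedComponentsWithStats(m)
    return [(int(st[i,4]),c[i].round(1).tolist(),st[i,:4].tolist(),l==i) for i in range(1,n) if st[i,4]>=amin]
E
python3 - <<'E'
from h import *
t=cv2.imread("pics/top0.png");s=cv2.imread("pics/side0.png");T=cam("top");S=cam("side")
for nm,im,bx in (("top",t,(190,195,245,255)),("side",s,(310,260,390,315))):
    for cn,lo,hi in (("yel",(20,130,90),(35,255,255)),("red",(0,150,80),(8,255,255)),("blk",(0,0,0),(180,120,45))):
        for b in blobs(im,lo,hi,5,bx):
            print(nm,cn,b[:3])
            if nm=="top" and cn=="yel":
                r=cv2.minAreaRect(cv2.findNonZero(b[3].astype('uint8')));print(r)
                for p in cv2.boxPoints(r): print(onz(T,p,0.04).round(3))
for nm,im,bx in (("top",t,(300,150,345,170)),("side",s,(260,190,300,225))):
    for b in blobs(im,(4,120,100),(18,255,255),3,bx): print(nm,"org",b[:3])
a=cv2.resize(t[120:240,190:350],None,fx=5,fy=5,interpolation=cv2.INTER_CUBIC)[:600,:800]
cv2.imwrite("pics/c1.png",a)
E
```

```text
top yel (550, [218.3, 222.0], [202, 203, 33, 37])
((218.40296936035156, 221.57028198242188), (19.8022403717041, 34.086551666259766), 32.2756462097168)
[0.443 0.228 0.04 ]
[0.524 0.175 0.04 ]
[0.491 0.127 0.04 ]
[0.41 0.18 0.04]
top red (26, [216.5, 220.0], [214, 218, 6, 5])
top blk (6, [204.3, 250.2], [203, 249, 3, 3])
side yel (940, [341.0, 288.0], [320, 268, 44, 41])
side red (35, [341.9, 279.4], [339, 275, 7, 10])
side blk (122, [376.5, 303.6], [372, 291, 12, 23])
side blk (131, [349.1, 305.3], [320, 292, 44, 23])
side blk (10, [327.2, 304.0], [325, 303, 5, 3])
top org (20, [320.6, 157.6], [319, 155, 5, 6])
side org (21, [274.2, 198.8], [272, 197, 5, 5])
```

View pics/c1.png

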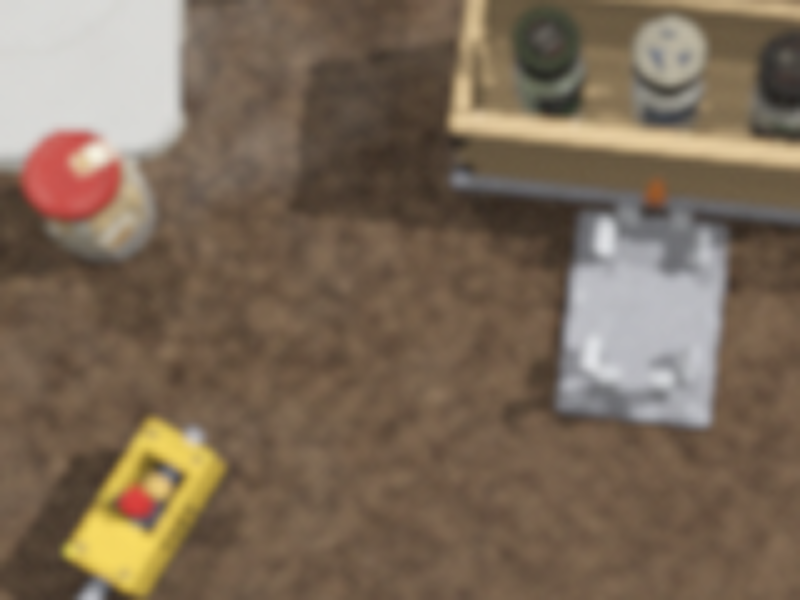

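```bash
python3 - <<'E'
from h import *
T=cam("top");S=cam("side")
b=tri(ray(T,(216.5,220)),ray(S,(341.9,279.4)));print("button",b.round(4),proj(T,b),proj(S,b))
r=tri(ray(T,(320.6,157.6)),ray(S,(274.2,198.8)));print("rivet",r.round(4),proj(T,r),proj(S,r))
f=lambda x,y:(190+x/5,120+y/5)
for p in ((557,412),(712,427),(580,205),(728,222)): print("plate",onz(T,f(*p),0.008).round(4))
h=onz(T,f(195,437),.028);print("nose",h.round(4))
print("rod rear",onz(T,f(92,592),.028).round(4))
hh=onz(S,(376.5,303.6),.045);print("handle",hh.round(4))
c=[onz(T,f(*p),.05)for p in((152,418),(228,465),(140,597),(63,552))];print("top corners",np.round(c,4),np.mean(c,0).round(4))
d=(c[0]+c[1]-c[2]-c[3])/2;print(np.linalg.norm(d),np.linalg.norm(c[0]-c[1]),np.degrees(np.arctan2(d[1],d[0])))
s=status.get_state();print(R.from_quat(s["tcp_rot"]).as_matrix().round(3))
E
```

```text
button [0.4682 0.1794 0.0565] [216.46917134 220.1824268 ] [341.66884872 279.33818899]
rivet [ 0.6442 -0.1258  0.0372] [320.58576268 157.76450264] [274.02911796 198.73647847]
plate [ 0.5176 -0.0623  0.008 ]
plate [ 0.5038 -0.154   0.008 ]
plate [ 0.6454 -0.0819  0.008 ]
plate [ 0.6302 -0.1713  0.008 ]
nose [0.5091 0.1493 0.028 ]
rod rear [0.4212 0.2092 0.028 ]
handle [0.3947 0.2353 0.045 ]
top corners [[0.517  0.1696 0.05  ]
 [0.4874 0.1263 0.05  ]
 [0.4142 0.1767 0.05  ]
 [0.4419 0.2202 0.05  ]] [0.4651 0.1732 0.05  ]
0.08970713367531401 0.052485326509262256 -34.26453790575873
[[-0.922  0.387 -0.001]
 [ 0.387  0.922 -0.002]
 [ 0.    -0.002 -1.   ]]
```

Rough estimates: the punch is near (0.466, 0.176) heading −34°, and the cradle is near (0.576, −0.117) heading −8°. The sizes come out right: top face 90×52 blurred, plate centre consistent with the rivet minus 58 mm. I'll move above the punch and refine with the wrist camera.

```bash
python3 -m inch '[[1,[-2,-1.8,0],0.02],[1,[-5,-4.6,0],0.05],[1,[-8.5,-7.8,0],0.08],[1,[-12,-11,0],0.11],[1,[-15.5,-14.2,0],0.14],[1,[-19,-17.4,0],0.17],[1,[-22.5,-20.6,0],0.2],[1,[-26,-23.8,0],0.2],[1,[-29.5,-27,0],0.2],[1,[-32.5,-29.8,1],0.2],[1,[-34.5,-31.7,2],0.2],[1,[-36,-33,3],0.2],[1,[-36,-33.2,3],0.2],[1,[-36,-33.2,3],0.2]]'
python3 - <<'E'
from h import *
s=status.get_state();im=cams.read_camera("wrist");cv2.imwrite("pics/w1.png",im)
W=cam("wrist",s);print(s["time"],np.round(s["eef_pos"],4),R.from_quat(s["tcp_rot"]).as_matrix().round(3).tolist())
np.savez("w1.npz",K=W[0],T=W[1])
for b in blobs(im,(20,130,90),(35,255,255),300):
    r=cv2.minAreaRect(cv2.findNonZero(b[3].astype('uint8')));print(b[:3],r,[onz(W,p,.05).round(4).tolist() for p in cv2.boxPoints(r)])
for b in blobs(im,(0,150,80),(8,255,255),50): print("red",b[:3],onz(W,b[1],.062).round(4))
E
```

```text
time: 1.55
eef_pos: [0.4644, 0.1765, 0.22]
tcp_rot: [0.295, 0.955, -0.0, -0.001]
contact_force: [0.1, -0.4, -0.6]
opening: 0.999
1.55 [0.4644 0.1765 0.22  ] [[-0.826, 0.564, -0.001], [0.564, 0.826, 0.0], [0.001, -0.0, -1.0]]
(2955, [324.0, 174.6], [300, 131, 47, 97]) ((324.31964111328125, 179.08935546875), (95.54694366455078, 46.20767593383789), 88.09085083007812) [[0.4162, 0.187, 0.05], [0.4385, 0.2222, 0.05], [0.5183, 0.1743, 0.05], [0.4939, 0.1357, 0.05]]
red (310, [324.3, 185.1], [315, 175, 20, 21]) [0.467  0.1793 0.062 ]
```

View pics/w1.png

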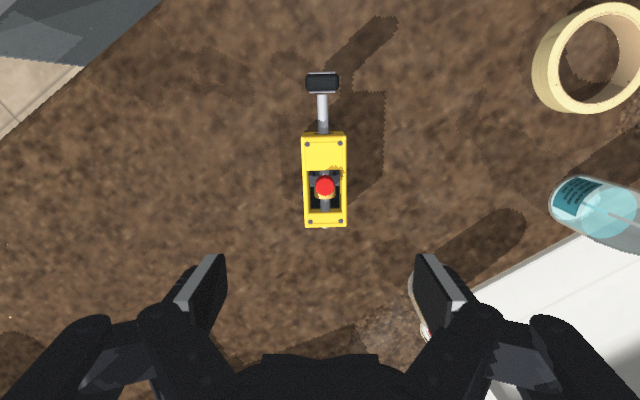

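The wrist view shows the punch on the tool's centre line. Its button is at (324,185), the handle at (322,82), and the nose faces forward. The measured centre of (0.467, 0.1795) agrees with the earlier estimate to 2 mm. Descending to grasp.

```bash
python3 -m inch '[[1,[0,0.4,2],-0.02],[1,[0,0.4,6],-0.02],[1,[0,0.4,10],-0.02],[1,[0,0.4,14],-0.02],[1,[0,0.4,17],-0.02],[1,[0,0.4,18.4],-0.02],[1,[0,0.4,18.4],-0.02],[-1,[0,0.4,18.4],-0.02],[-1,[0,0.4,18.4],-0.02],[-1,[0,0.4,18.4],-0.02],[-1,[0,0.4,18.4],-0.02],[-1,[0,0.4,18.4],-0.02],[-1,[0,0.4,18.4],-0.02],[-1,[0,0.4,18.4],-0.02],[-1,[0,0.4,18.4],-0.02]]' 60
```

```text
time: 3.1
eef_pos: [0.4683, 0.1799, 0.0384]
tcp_rot: [0.284, 0.959, 0.0, 0.001]
contact_force: [-0.7, -1.6, 6.1]
opening: 0.479
```

```bash
python3 -m inch '[[-1,[0,0,-1],0],[-1,[0,0,-4],0],[-1,[0,0,-8],0],[-1,[0,0,-12],0],[-1,[0,0,-15],0],[-1,[-2,-1.6,-16.2],-0.06],[-1,[-4.5,-3.6,-16.2],-0.14],[-1,[-7,-5.6,-16.2],-0.22],[-1,[-9.5,-7.6,-16.2],-0.3],[-1,[-12,-9.6,-16.2],-0.38],[-1,[-14.2,-11.4,-16.2],-0.43],[-1,[-15.6,-12.6,-16.2],-0.43],[-1,[-15.6,-12.6,-16.2],-0.43],[-1,[-15.6,-12.6,-16.2],-0.43]]'
python3 - <<'E'
from h import *
s=status.get_state();im=cams.read_camera("wrist");cv2.imwrite("pics/w2.png",im)
W=cam("wrist",s);print(s["time"],np.round(s["eef_pos"],4),R.from_quat(s["tcp_rot"]).as_matrix().round(3).tolist())
np.savez("w2.npz",K=W[0],T=W[1])
for z,p in ((.008,(0.577,-.117,.008)),(0,(.634,-.125,.036))): print(proj(W,p))
for b in blobs(im,(4,150,100),(18,255,255),15): print("org",b[:3])
E
```

```text
time: 4.5
eef_pos: [0.5276, -0.0106, 0.1969]
tcp_rot: [0.075, 0.997, 0.001, -0.002]
contact_force: [-0.1, 0.7, -7.7]
opening: 0.483
4.5 [ 0.5276 -0.0106  0.1969] [[-0.989, 0.149, -0.003], [0.149, 0.989, 0.001], [0.003, 0.001, -1.0]]
[227.29180696 236.24921794]
[225.16178816 298.79701237]
org (156, [539.4, 254.0], [530, 247, 25, 17])
org (29, [301.8, 325.0], [296, 315, 15, 19])
org (17, [336.8, 326.6], [331, 320, 11, 13])
```

View pics/w2.png

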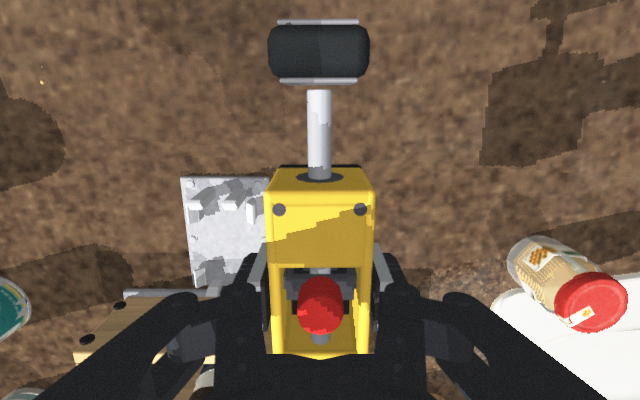

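The punch is held level and square: button at (320,305), housing centred. The cradle is partly hidden behind the left finger, with its plate corner at (182,178). I'll shift sideways and forward to see it whole.

```bash
python3 -m inch '[[-1,[-1,2.2,-1],0],[-1,[-2.5,4.6,-2],0],[-1,[-3.3,6.6,-2],0],[-1,[-3.3,6.6,-2],0],[-1,[-3.3,6.6,-2],0]]'
python3 - <<'E'
from h import *
s=status.get_state();im=cams.read_camera("wrist");cv2.imwrite("pics/w3.png",im)
W=cam("wrist",s);print(s["time"],np.round(s["eef_pos"],4),R.from_quat(s["tcp_rot"]).as_matrix().round(4).tolist())
np.savez("w3.npz",K=W[0],T=W[1])
for p in ((0.577,-.117,.008),(.634,-.125,.036)): print(proj(W,p))
for b in blobs(im,(4,150,100),(18,255,255),15): print("org",b[:3])
c=im[100:300,80:280];cv2.imwrite("pics/w3c.png",cv2.resize(c,None,fx=3,fy=3,interpolation=cv2.INTER_CUBIC))
E
```

```text
time: 5.05
eef_pos: [0.5702, 0.0509, 0.2175]
tcp_rot: [0.073, 0.997, -0.0, -0.001]
contact_force: [-0.4, -0.5, -6.8]
opening: 0.486
5.05 [0.5702 0.0509 0.2175] [[-0.9895, 0.1448, -0.0023], [0.1448, 0.9895, -0.0002], [0.0022, -0.0005, -1.0]]
[168.4723645  199.88280004]
[164.49532995 259.60861125]
org (100, [467.4, 216.5], [460, 210, 20, 16])
org (148, [165.4, 267.6], [158, 262, 15, 14])
org (27, [301.7, 324.7], [296, 315, 15, 19])
org (17, [336.8, 326.5], [331, 320, 11, 13])
```

View pics/w3c.png

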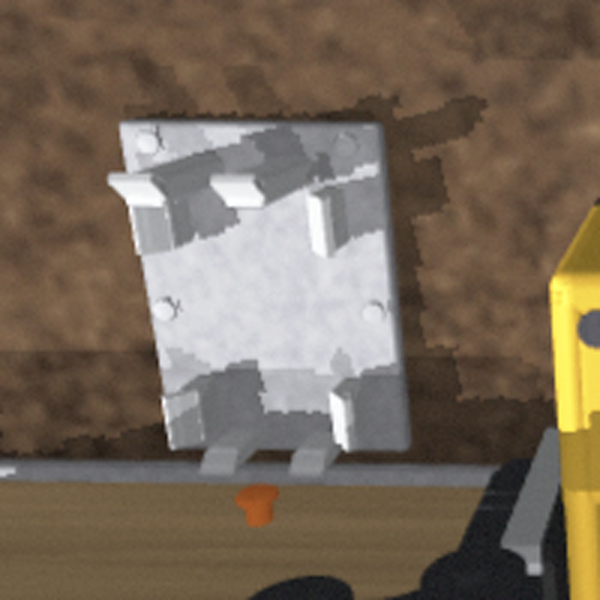

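```bash
python3 - <<'E'
from h import *
d=np.load("w3.npz");W=(d["K"],d["T"])
f=lambda x,y,z:onz(W,(80+x/3-1/3,100+y/3-1/3),z)
A={}
for n,p,z in (("s1",(147,141),.009),("s2",(345,142),.009),("s3",(165,309),.009),("s4",(373,309),.009),
 ("e1",(120,122),.008),("e2",(384,122),.008),("e3",(168,450),.008),("e4",(411,450),.008),
 ("postL",(136,188),.05),("postR",(238,188),.05),("stopL",(222,460),.03),("stopR",(316,460),.03),
 ("head",(257,490),.036),("bd1",(0,484),0.012),("bd2",(490,484),.012)):
    A[n]=f(*p,z);print(n,A[n].round(4))
ang=lambda v:np.degrees(np.arctan2(v[1],v[0]))
print("axis screws",ang(A["s3"]+A["s4"]-A["s1"]-A["s2"]),"edges",ang(A["e3"]-A["e1"]),ang(A["e4"]-A["e2"]),
 "cross",ang(A["s1"]-A["s2"])-90,ang(A["s1"]-A["s2"])+90,ang(A["s4"]-A["s3"])+90,ang(A["e2"]-A["e1"])+90,ang(A["e4"]-A["e3"])+90,"board",ang(A["bd1"]-A["bd2"])+90)
m=(A["e1"]+A["e2"])/2;n=(A["e3"]+A["e4"])/2;print("axis pts",m.round(4),n.round(4),"mids screws",((A["s1"]+A["s2"])/2).round(4),((A["s3"]+A["s4"])/2).round(4))
print("post mid",((A["postL"]+A["postR"])/2).round(4),"stop mid",((A["stopL"]+A["stopR"])/2).round(4))
E
```

```text
s1 [ 0.5147 -0.1408  0.009 ]
s2 [ 0.5249 -0.0734  0.009 ]
s3 [ 0.5745 -0.1538  0.009 ]
s4 [ 0.5855 -0.079   0.009 ]
e1 [ 0.5071 -0.1486  0.008 ]
e2 [ 0.5203 -0.0588  0.008 ]
e3 [ 0.6297 -0.1711  0.008 ]
e4 [ 0.6432 -0.0793  0.008 ]
postL [ 0.5256 -0.1238  0.05  ]
postR [ 0.5301 -0.0929  0.05  ]
stopL [ 0.6274 -0.1379  0.03  ]
stopR [ 0.6323 -0.1046  0.03  ]
head [ 0.638  -0.1253  0.036 ]
bd1 [ 0.6326 -0.2363  0.012 ]
bd2 [ 0.6597 -0.0512  0.012 ]
axis screws -8.792691061193253 edges -10.441030677881033 -9.479012629115388 cross -188.59960349084952 -8.599603490849532 171.67590171686493 171.6915083389684 171.66282212900467 board -8.340521625818326
axis pts [ 0.5137 -0.1037  0.008 ] [ 0.6364 -0.1252  0.008 ] mids screws [ 0.5198 -0.1071  0.009 ] [ 0.58   -0.1164  0.009 ]
post mid [ 0.5279 -0.1084  0.05  ] stop mid [ 0.6298 -0.1213  0.03  ]
```

```bash
python3 - <<'E'
from h import *
im=cv2.imread("pics/w3.png");c=cams.calibration("wrist");K=np.array(c["camera_matrix"]);M=np.array(c["mount"]);W=(K,M)
h=.0384
for n,p in (("btn front",(-.009,0,h-.062)),("btn c",(0,0,h-.062)),("btn L",(0,-.009,h-.062)),("btn R",(0,.009,h-.062)),("rear top L",(.045,-.021,h-.05)),("rear top R",(.045,.021,h-.05)),("front top L",(-.045,-.021,h-.05)),("handle top c",(.09,0,h-.07)),("handle top rear",(.097,0,h-.07)),("handle bot front",(.083,0,h-.016))): print(n,proj(W,p).round(1))
for b in blobs(im,(0,150,60),(8,255,255),100): print("red",b[:3])
for b in blobs(im,(20,130,60),(35,255,255),300): print("yel",b[:3])
cv2.imwrite("pics/w3p.png",cv2.resize(im[10:380,240:400],None,fx=1.6*1,fy=1.6)) 
g=im[:,319];
for v in range(150,200,2): print(v,g[v].tolist(),im[v,300].tolist(),im[v,345].tolist())
E
```

```text
btn front [320.9 334. ]
btn c [320.9 313.9]
btn L [296.6 313.9]
btn R [345.3 313.9]
rear top L [263.1 187.8]
rear top R [378.7 187.8]
front top L [273.6 381.6]
handle top c [321.7  43.4]
handle top rear [321.7  13.4]
handle bot front [320.7  81. ]
red (2492, [508.1, 255.1], [474, 228, 68, 60])
red (2160, [319.7, 305.9], [296, 276, 48, 59])
yel (14779, [319.4, 252.8], [263, 167, 113, 193])
150 [209, 201, 201] [69, 86, 112] [62, 83, 103]
152 [208, 201, 200] [65, 85, 109] [57, 74, 97]
154 [209, 201, 199] [69, 87, 108] [58, 73, 96]
156 [208, 202, 199] [71, 91, 115] [67, 83, 104]
158 [209, 202, 200] [69, 89, 110] [67, 85, 108]
160 [207, 200, 199] [64, 84, 108] [65, 84, 107]
162 [209, 201, 200] [67, 87, 111] [65, 87, 108]
164 [208, 198, 197] [51, 62, 76] [37, 44, 56]
166 [209, 202, 200] [22, 22, 20] [23, 22, 20]
168 [186, 181, 180] [33, 89, 108] [39, 105, 129]
170 [123, 120, 119] [34, 102, 124] [39, 104, 129]
172 [124, 121, 119] [40, 105, 129] [38, 105, 129]
174 [124, 121, 120] [39, 106, 128] [40, 108, 131]
176 [123, 123, 120] [41, 106, 130] [38, 103, 129]
178 [120, 119, 119] [37, 103, 127] [39, 105, 129]
180 [38, 81, 98] [42, 106, 131] [37, 104, 127]
182 [43, 89, 105] [39, 103, 127] [38, 103, 129]
184 [39, 105, 129] [39, 104, 128] [33, 102, 128]
186 [41, 105, 127] [40, 104, 129] [39, 106, 132]
188 [39, 105, 128] [41, 105, 128] [42, 108, 132]
190 [47, 124, 153] [44, 119, 147] [48, 130, 158]
192 [61, 167, 208] [62, 165, 205] [63, 170, 212]
194 [73, 193, 230] [71, 188, 227] [73, 194, 231]
196 [80, 211, 243] [79, 210, 242] [77, 210, 242]
198 [81, 215, 244] [80, 214, 243] [80, 213, 243]
```

View pics/w3p.png

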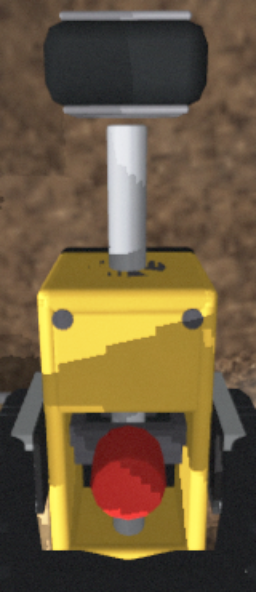

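The rear edge of the housing (190 against a predicted 188) and the front of the button (334.5 against 334.0) put the punch within 1 mm of the TCP and square to it. Cradle middle is (0.5796, −0.1160), heading −8.35°. Moving above it.

```bash
python3 -m inch '[[-1,[-0.4,-2,0],0],[-1,[-1.1,-5.5,0],0],[-1,[-1.9,-9,1],0],[-1,[-2.6,-12.5,4],0],[-1,[-3.1,-15,7],0],[-1,[-3.35,-16.4,9.5],0],[-1,[-3.35,-16.4,9.5],0],[-1,[-3.35,-16.4,9.5],0],[-1,[-3.35,-16.4,9.5],0]]'
```

```text
time: 6.0
eef_pos: [0.581, -0.1172, 0.125]
tcp_rot: [0.074, 0.997, -0.0, 0.001]
contact_force: [-0.6, 0.7, -6.8]
opening: 0.486
```

```bash
python3 -m inch '[[-1,[0.18,0.1,0],0],[-1,[0.18,0.1,1],0],[-1,[0.18,0.1,3],0],[-1,[0.18,0.1,4.5],0],[-1,[0.18,0.1,5.5],0],[-1,[0.18,0.1,6.3],0],[-1,[0.18,0.1,7],0],[-1,[0.18,0.1,7.5],0],[-1,[0.18,0.1,7.7],0],[-1,[0.18,0.1,7.7],0],[-1,[0.18,0.1,7.7],0]]'
```

```text
time: 7.1
eef_pos: [0.579, -0.1164, 0.0467]
tcp_rot: [0.074, 0.997, -0.0, 0.001]
contact_force: [0.8, 0.2, -7.0]
opening: 0.479
```

```bash
python3 -m inch '[[-1,[0,0,0.1],0],[-1,[0,0,0.1],0],[0.1,[0,0,0.1],0],[0.3,[0,0,0.1],0],[0.6,[0,0,0.1],0],[0.8,[0,0,0.1],0],[0.8,[0,0,0.1],0],[0.8,[0,0,0.1],0],[0.8,[0,0,0.1],0],[0.8,[0,0,0.1],0]]'
python3 - <<'E'
from h import *
s=status.get_state();im=cams.read_camera("side");W=cam("side")
for b in blobs(im,(0,150,60),(8,255,255),8,(270,150,340,230)): print("red",b[:3],onz(W,b[1],.068).round(4))
a=cv2.resize(im[160:260,220:360],None,fx=5,fy=5,interpolation=cv2.INTER_CUBIC);cv2.imwrite("pics/s1.png",a)
E
```

```text
time: 8.1
eef_pos: [0.5785, -0.1162, 0.0453]
tcp_rot: [0.074, 0.997, 0.0, -0.0]
contact_force: [0.7, -0.1, -0.0]
opening: 0.901
```

View pics/s1.png

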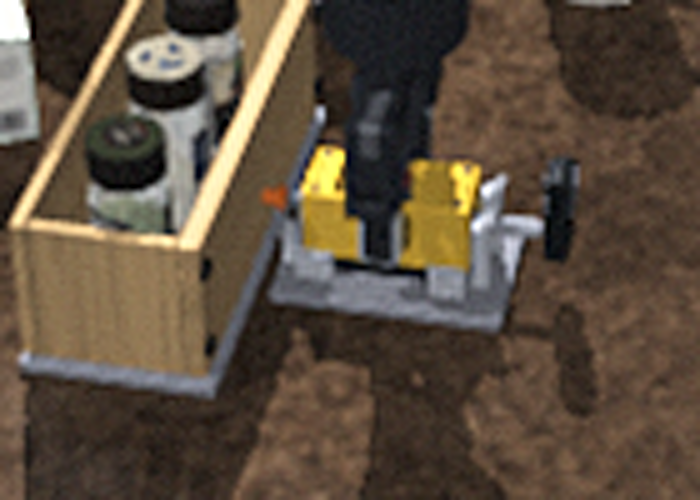

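The side view shows the punch seated flat between the posts and stops, nose to the rivet. The rivet is at (275,195) in the crop and the handle at (560,210), and the force is back to zero. Backing off above the handle for a check.

```bash
python3 -m inch '[[0.8,[0,0,-1],0],[1,[0,0,-3.5],0],[1,[0,0,-7],0],[1,[1,0,-10],0],[1,[4,0,-11],0],[1,[7,0,-11],0],[1,[9,0,-11],0],[1,[9,0,-11],0],[1,[9,0,-11],0],[1,[9,0,-11],0]]'
python3 - <<'E'
from h import *
s=status.get_state();im=cams.read_camera("wrist");W=cam("wrist",s);cv2.imwrite("pics/w4.png",im)
print(np.round(s["eef_pos"],4),R.from_quat(s["tcp_rot"]).as_matrix().round(4).tolist())
for b in blobs(im,(0,150,60),(8,255,255),60): print("red",b[:3])
for b in blobs(im,(20,130,60),(35,255,255),300): print("yel",b[:3])
C=np.array([.5796,-.116,.008]);u=np.array([.9894,-.1452,0]);n=np.array([.1452,.9894,0]);z=np.array([0,0,1])
P=lambda x,y,h:proj(W,C+x*u+y*n+h*z).round(1)
for nm,a in (("btn c",(0,0,.062)),("btn front",(.009,0,.062)),("rear top L",(-.045,.021,.05)),("rear top R",(-.045,-.021,.05)),("front L",(.045,.021,.05)),("handle rear L",(-.097,.014,.07)),("handle front R",(-.083,-.014,.07))): print(nm,P(*a))
E
```

```text
time: 9.15
eef_pos: [0.4906, -0.1033, 0.156]
tcp_rot: [0.074, 0.997, -0.0, 0.001]
contact_force: [-0.5, -0.5, -0.1]
opening: 0.999
[ 0.4906 -0.1033  0.156 ] [[-0.9891, 0.1473, 0.0015], [0.1473, 0.9891, -0.0006], [-0.0016, -0.0004, -1.0]]
red (528, [319.7, 314.9], [309, 301, 23, 29])
red (63, [24.1, 341.2], [18, 338, 13, 7])
yel (2661, [320.8, 306.6], [294, 251, 53, 104])
btn c [320.7 319.8]
btn front [320.7 329.4]
rear top L [347.8 260.6]
rear top R [293.4 260.7]
front L [345.2 354.4]
handle rear L [341.7 205.6]
handle front R [300.  225.2]
```

View pics/w4.png

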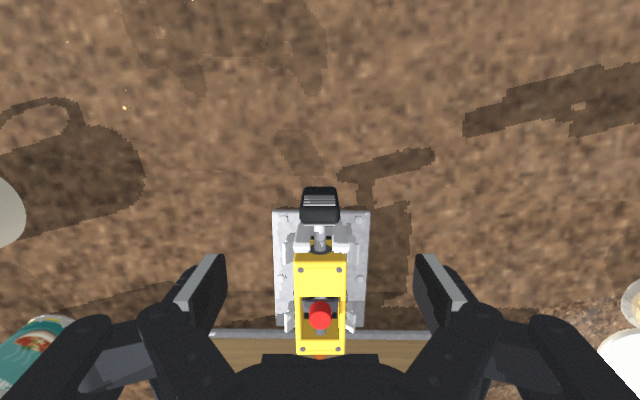

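The wrist view matches the predictions within 1 px (button at 320,315, rear top edge at about 260, handle at 320,207), so the punch is placed to about 1 mm. Descending onto the handle and gripping.

```bash
python3 -m inch '[[1,[0,0,1.5],0],[1,[0,0,4.5],0],[1,[0,0,7.5],0],[1,[0,0,9.2],0],[1,[0,0,9.6],0],[1,[0,0,9.6],0],[-1,[0,0,9.6],0],[-1,[0,0,9.6],0],[-1,[0,0,9.6],0],[-1,[0,0,9.6],0],[-1,[0,0,9.6],0],[-1,[0,0,9.6],0],[-1,[0,0,9.6],0],[-1,[0,0,9.6],0],[-1,[0,0,9.6],0],[-1,[0,0,9.6],0]]' 90
```

```text
time: 10.8
eef_pos: [0.4903, -0.1032, 0.0602]
tcp_rot: [0.074, 0.997, -0.0, 0.001]
contact_force: [-0.5, -0.7, 5.7]
opening: 0.309
```

```bash
python3 -m inch '[[-1,[0.1,0,-0.1],0],[-1,[0.4,0,-0.1],0],[-1,[0.8,0,-0.1],0],[-1,[1.2,0,-0.1],0],[-1,[1.6,0,-0.1],0],[-1,[2.0,0,-0.1],0],[-1,[2.4,0,-0.1],0],[-1,[2.7,0,-0.1],0],[-1,[2.9,0,-0.1],0],[-1,[3.0,0,-0.1],0],[-1,[3.0,0,-0.1],0]]'
```

```text
time: 11.9
eef_pos: [0.4629, -0.0989, 0.0604]
tcp_rot: [0.075, 0.997, -0.0, 0.005]
contact_force: [15.3, -0.5, -9.7]
opening: 0.311
```

```bash
python3 -m inch '[[-1,[0.1,0,0.1],0],[-1,[0.2,0,0.1],0],[-1,[0.3,0,0.1],0],[-1,[0.4,0,0.1],0],[-1,[0.4,0,0.1],0]]'
```

```text
time: 12.4
eef_pos: [0.4595, -0.0985, 0.0601]
tcp_rot: [0.075, 0.997, -0.001, 0.006]
contact_force: [13.9, 0.5, -7.5]
opening: 0.314
```

```bash
python3 -m inch '[[-1,[0.1,0,0.1],0],[-1,[0.2,0,0.1],0],[-1,[0.2,0,0.1],0]]'; python3 -m inch '[[-1,[-0.15,0,0.1],0],[-1,[-0.3,0,0.1],0],[-1,[-0.5,0,0.1],0],[-1,[-0.5,0,0.1],0]]'
```

```text
time: 12.7
eef_pos: [0.4584, -0.0984, 0.0598]
tcp_rot: [0.075, 0.997, -0.001, 0.007]
contact_force: [14.5, 0.6, -6.0]
opening: 0.314
time: 13.1
eef_pos: [0.4611, -0.0989, 0.0594]
tcp_rot: [0.074, 0.997, -0.001, 0.003]
contact_force: [2.1, 1.4, 8.4]
opening: 0.314
```

After easing forward only 3 mm, the pull dropped from 14.5 to 2 N, so the sear is holding. Letting go and rising.

```bash
python3 -m inch '[[-1,[0,0,-0.1],0],[-0.2,[0,0,-0.1],0],[0.2,[0,0,-0.1],0],[0.6,[0,0,-0.1],0],[0.8,[0,0,-0.1],0],[0.8,[0,0,-0.1],0],[0.8,[0,0,-0.1],0],[0.8,[0,0,-2],0],[0.8,[0,0,-5],0],[0.8,[0,0,-8.5],0],[0.8,[0,0,-9.5],0],[0.8,[0,0,-9.5],0],[0.8,[0,0,-9.5],0]]'
python3 - <<'E'
from h import *
s=status.get_state();im=cams.read_camera("wrist");W=cam("wrist",s);cv2.imwrite("pics/w5.png",im)
print(np.round(s["eef_pos"],4),np.round(s["contact_force"],1),s["tcp_rot"])
for b in blobs(im,(0,150,60),(8,255,255),60): print("red",b[:3])
for b in blobs(im,(20,130,60),(35,255,255),300): print("yel",b[:3])
C=np.array([.5796,-.116,.008]);u=np.array([.9894,-.1452,0]);n=np.array([.1452,.9894,0]);z=np.array([0,0,1])
P=lambda x,y,h:proj(W,C+x*u+y*n+h*z).round(1)
for nm,a in (("btn c",(0,0,.062)),("btn front",(.009,0,.062)),("rear top L",(-.045,.021,.05)),("rear top R",(-.045,-.021,.05)),("handle rear L at rest",(-.097,.014,.07)),("handle rear L drawn",(-.125,.014,.07)),("handle front R drawn",(-.111,-.014,.07))): print(nm,P(*a))
cv2.imwrite("pics/w5c.png",cv2.resize(im[100:400,220:420],None,fx=2,fy=2))
E
```

```text
time: 14.4
eef_pos: [0.4581, -0.098, 0.1511]
tcp_rot: [0.074, 0.997, 0.0, -0.001]
contact_force: [-0.1, 0.5, -0.4]
opening: 0.901
[ 0.4581 -0.098   0.1511] [-0.1  0.5 -0.4] [ 7.38463301e-02  9.97269192e-01  3.19449467e-04 -8.81050262e-04]
red (406, [318.9, 349.2], [308, 338, 23, 22])
red (62, [27.5, 374.7], [22, 371, 12, 9])
yel (1620, [321.0, 313.1], [294, 274, 52, 84])
btn c [320.  359.3]
btn front [320.  368.4]
rear top L [346.5 301.5]
rear top R [293.3 301.6]
handle rear L at rest [340.4 254. ]
handle rear L drawn [341.2 215.5]
handle front R drawn [298.9 235.2]
```

View pics/w5c.png

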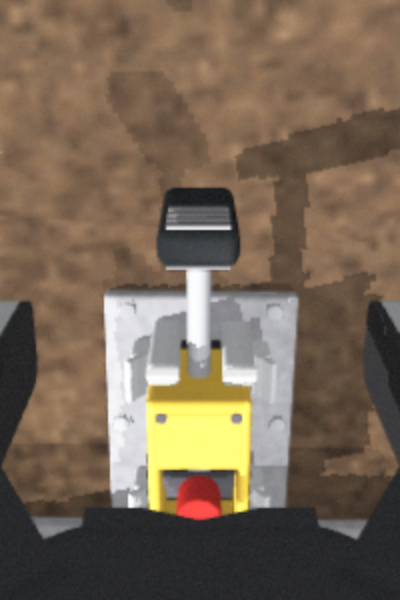

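The handle is drawn: the paddle is now at about v 200–217, roughly 28 mm farther back than at rest. The punch housing has not moved (rear edge at v≈300, predicted 301.5). Now I go above the button with the fingers shut.

```bash
python3 -m inch '[[0,[-1.5,0,0],0],[-1,[-4.5,0,0],0],[-1,[-8,0,0],0],[-1,[-11,0,0],0],[-1,[-12.2,0,0],0],[-1,[-12.2,0,1],0],[-1,[-12.2,0,3],0],[-1,[-12.2,0,4.5],0],[-1,[-12.2,0,5.5],0],[-1,[-12.2,0,5.7],0],[-1,[-12.2,0,5.7],0],[-1,[-12.2,0,5.7],0]]' 40
```

```text
time: 15.65
eef_pos: [0.58, -0.1165, 0.0962]
tcp_rot: [0.074, 0.997, -0.0, 0.001]
contact_force: [-0.3, -0.3, -0.6]
opening: 0.003
```

```bash
python3 -m inch '[[-1,[0,0,0.5],0],[-1,[0,0,0.8],0],[-1,[0,0,1.0],0],[-1,[0,0,1.2],0],[-1,[0,0,1.35],0],[-1,[0,0,1.5],0]]'; python3 -m inch '[[-1,[0,0,0],0],[-1,[0,0,0],0]]'
```

```text
time: 16.25
eef_pos: [0.5805, -0.1167, 0.0828]
tcp_rot: [0.074, 0.997, -0.0, 0.001]
contact_force: [-1.8, 0.1, 4.7]
opening: -0.002
time: 16.45
eef_pos: [0.5805, -0.1167, 0.0821]
tcp_rot: [0.074, 0.997, -0.0, 0.001]
contact_force: [-0.4, 0.3, 6.0]
opening: 0.001
```

The force is 6 N at about 7 mm of travel, which matches the bare sear spring, so it has probably fired. Lifting off and looking.

```bash
python3 -m inch '[[-1,[0,0,-1],0],[-1,[0,0,-3],0],[-1,[0,0,-6],0],[-1,[2,0,-8],0],[-1,[5,0,-9],0],[-1,[8,0,-9],0],[-1,[10,0,-9],0],[-1,[10,0,-9],0],[-1,[10,0,-9],0]]'
python3 - <<'E'
from h import *
s=status.get_state();S=cams.read_camera("side");im=cams.read_camera("wrist");W=cam("wrist",s);cv2.imwrite("pics/w6.png",im)
print(s["time"],np.round(s["eef_pos"],4),np.round(s["contact_force"],1))
for b in blobs(im,(0,150,60),(8,255,255),60): print("red",b[:3])
for b in blobs(im,(20,130,60),(35,255,255),300): print("yel",b[:3])
C=np.array([.5796,-.116,.008]);u=np.array([.9894,-.1452,0]);n=np.array([.1452,.9894,0]);z=np.array([0,0,1])
P=lambda x,y,h:proj(W,C+x*u+y*n+h*z).round(1)
for nm,a in (("btn front",(.009,0,.062)),("rear top L",(-.045,.021,.05)),("rear top R",(-.045,-.021,.05)),("handle rear L at rest",(-.097,.014,.07)),("handle front R rest",(-.083,-.014,.07))): print(nm,P(*a))
for b in blobs(S,(4,120,100),(18,255,255),3,(260,190,300,225)): print("org",b[:3])
a=cv2.resize(S[160:260,220:360],None,fx=4,fy=4,interpolation=cv2.INTER_CUBIC)
b=cv2.resize(im[160:360,260:380],None,fx=2,fy=2);b=cv2.resize(b,(240,400));cv2.imwrite("pics/f1.png",np.hstack([a,b]))
E
```

```text
time: 17.35
eef_pos: [0.4809, -0.1017, 0.1708]
tcp_rot: [0.074, 0.997, -0.0, 0.001]
contact_force: [-0.1, -0.5, 1.3]
opening: 0.0
17.35 [ 0.4809 -0.1017  0.1708] [-0.1 -0.5  1.3]
red (60, [40.2, 337.9], [34, 335, 13, 7])
btn front [320.4 327. ]
rear top L [345.7 262.5]
rear top R [294.9 262.6]
handle rear L at rest [339.8 211.8]
handle front R rest [301.2 229.9]
org (9, [295.3, 194.0], [295, 190, 2, 9])
org (11, [272.5, 198.7], [272, 196, 2, 6])
```

View pics/f1.png

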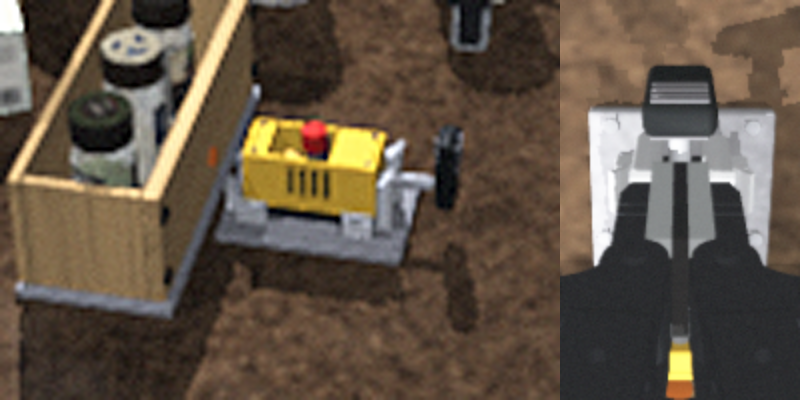

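```bash
python3 - <<'E'
from h import *
from plant import ctrl
S=cam("side");C=np.array([.5796,-.116,.008]);u=np.array([.9894,-.1452,0])
for uv in ((272.5,198.7),(275,199)): print(((onz(S,uv,.036)-C)@u).round(4))
for x in (.058,.068): print(proj(S,C+x*u+[0,0,.028]))
print(ctrl.sign_off())
E
```

```text
0.0698
0.0629
[276.67364369 199.49123551]
[273.04652425 199.05523329]
the job is handed in; nothing more can be done
None
```

The rivet is driven home and the punch is still sitting in the cradle. I handed the job in at about 17.5 s of the 58 s limit; the sign-off gives no verdict.

I carried the punch by its housing into the cradle and let go. I then drew the handle about 31 mm by gripping the paddle, let go once the sear held it, and pressed the button with shut fingers.

**Last checks, all consistent:**
- **Placement:** the wrist picture taken before drawing matched the predicted position in the cradle to about 1 px, roughly 1 mm. After the handle was drawn, the housing's rear edge was within about 2 px of prediction. After firing I judged the seating by eye from the side view only, because the shut fingers hid the housing from the wrist camera.
- **Sear:** the pull fell from 14.5 N to about 2 N after easing forward 3 mm. After I let go, the paddle stayed about 28 mm back.
- **Firing:** the force on the pressed button settled at 6 N, which is the bare sear spring. The handle is back at its rest position.
- **Rivet:** the centre of the head measures 69.8 mm ahead of the cradle's middle (about 67–70 mm expected when home). It sits flat against the board, though one pixel at that scale is about 3 mm.
- **Arm:** it is clear of everything at z = 0.17 m, with about zero contact force.

I never moved near the mug, tin or jar and saw no sign that they shifted, but I did not measure their final positions separately.

I viewed 10 pictures.

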